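# Set the ticket guide to the gauge mark with the knurled wheel

### The arm

A 7-joint arm with a two-finger parallel gripper is mounted at the origin on the work surface. World frame = base frame: x ahead of the robot, y to its left, z up, the work surface at z = 0. Lengths are in mm, angles in rad, forces in N, time in s.
With the tool pointing down it reaches from about 350 to 900 mm from the base axis. Payload 7.2 kg.
Tool frame: the origin (TCP) lies at the very end of the fingers, on their centre line; the grasp point (between the pads) lies 19 mm behind it; z points along the fingers, y is the direction in which the jaws open and shut (so a half turn about z gives the same grasp; the last joint's range is limited). The gripper opens to 85 mm and grips with 20 to 120 N. Pads are 22 mm wide; open, the fingers measure 114 mm over their backs; the gripper's body (76 mm by 85 mm) begins 54 mm behind the grasp point. The pads swing forward as they close: fully open they stand 13 mm farther back than shut.
Start: joints at [1.273, 0.411, -0.013, 1.596, 0.006, 1.134, -0.082], TCP at [142.352, -608.576, 231.297] pointing down, gripper open.
Joint ranges: [-2.95, 2.95], [-0.29, 1.99], [-1.47, 1.44], [0.14, 2.54], [-1.03, 4.17], [0.13, 1.85], [-2.86, 2.86]. Speed limits (rad/s): [2.39, 2.39, 3.01, 3.01, 3.14, 3.14, 3.14].

### API

Orientations are given as [roll, pitch, yaw] about the fixed x, y, z axes, in that order (R = Rz(yaw) Ry(pitch) Rx(roll)).
In Python, from cell import arm gives the robot as it stands. The module is installed in compiled form; this text tells all that it offers.
- The arm moves only by the tool send_rows, never from a script. Its argument "series" is a list of rows, each an object with "grip": the gripper's target within -1 to 1 (fully open at 1, half-way at 0, shut at -1); "slide": the shift along the tool's x, y, z in units of 25 mm (1.0 is 25 mm), a list of three; "roll": the turn about the tool's z in units of 5 degrees (1.0 is 5 degrees). A call has 1 to 20 rows; each row is the pose to reach, as a shift and turn from the pose commanded when the call began, along the tool's axes at that moment; what a row does not reach only later rows make up. A row lasts 1/12 s, in which the tool goes at most 41.7 mm and 7.16 degrees, less where a joint would pass 70% of its speed; a pose out of reach is approached as far as the arm can. A call with a gripper value outside its range is refused whole. The fingers move at their own pace and stop on an object; "grip_force" is the grip in N (left out, the last holds). Time passes only in rows, so rows that repeat a pose let the fingers close. It gives the time, the measured TCP pose, the force and the opening at its end, in the units of the state.
- arm.sense(): the state, without advancing time (a new reading comes with each control period).
- arm.capture(name): name is "scene" or "side" or "wrist"; returns a dict with "img" (384x512x3 uint8, red, green, blue), "fx", "fy", "cx", "cy" (pixels), "k1" (the pictures are not rectified: a ray, as slopes to the right and down, at radius r is drawn at 1 + k1 r^2 times it, then the intrinsics apply), "rvec" (rotation vector, rad) and "tvec" (3), from world to camera coordinates, as OpenCV has them. Camera axes: x right, y down, z forward; pixel columns grow to the right and rows downward; lengths in mm; the calibration is good to about 2 mm. A picture is of the moment at which its call begins. There is no depth.
- arm.sign_off(): hands the job in, once; it reports no verdict.
The state is a dict: "time_s": time; "joint_positions": joint angles; "joint_velocities": joint speeds; "tau": joint torques, N m; "tcp_pos": TCP position; "orientation": TCP orientation; "contact_force": force on the tool from outside, world axes, zero at the start; "ft_torque": the same for the moment, N m; "opening": opening from 0.0 (shut) to 1.0 (fully open).
Only numpy, scipy, OpenCV 4.12 (cv2) and the standard library are available. Lean on these libraries where they do the work, as an engineer would, in place of code of your own. Each camera call takes 0.05 s, during which the arm holds its last target. There are 200 camera calls.

### The job

On the ticket-guide unit lying on the mat, roll the top of the knurled adjuster wheel lightly under a fingertip, stroke after stroke, until the gap has closed so far that the inner face of the sliding guide stands over the gauge line across the bed; then take the hand away. Move the guide only by the wheel: do not touch the guide itself, do not pinch the wheel, and leave the loose parts lying around where they are.

Things in the scene. Friction and masses are not known exactly. Their poses are not given: they have to be found in the camera images.
- unit: Ticket-guide unit, fixed, on the mat: aluminium bed 100 (x) x 260 (y) x 14 mm. Origin on its underside, 4 mm above the table; bed from y = -135 to +125 mm. At the +y end stands the fixed guide, a dark steel wall, inner face at y = 92, top at z = 47. The wheel stands at y = -75 between two black cheeks: outer faces x = +-23, 70 mm long in y, tops at z = 52. y points from wheel to fixed guide.
- wheel: Knurled steel adjuster wheel, radius 28 mm, 20 mm wide, standing on edge; axle along the unit's x. Origin at its centre, (0, -75, 48) mm in the unit's frame; its own axes turn with it. The upper 24 mm stand free above the cheeks. Its mount is sprung: it gives downward from about 4 N and bottoms after 5 mm at about 9 N. It turns by friction (about 1 N along the rim) and stays where left.
- wheel_top (a point): Top of the wheel at rest, 80 mm above the table; fixed to the unit, axes as the unit's. Press here 2 to 4 mm down and drag along the unit's y. Rolling the top towards the fixed guide (+y) moves the sliding guide the same way and closes the gap; the other way opens it. 1 mm of guide travel takes 2.8 mm of rim travel (10 mm per radian), so several strokes of about 40 mm are needed.
- guide: Sliding guide, not to be touched: dark steel wall 84 (x) x 16 (y) mm between wheel and fixed guide, on two thin rods. Origin at bed-top height, mid-width, on its inner face (the one towards the fixed guide); its top is 33 mm above. Axes as the unit's. It slides along the unit's y only, at -4 to +56 mm there, and starts 18 to 45 mm short of the gauge line.
- mark: Gauge mark: black line 2 mm wide across the bed's top (along x), with a small dark clip on the bed's edge at each end. Does not move in a run, but stands elsewhere each time, between the two guides. Origin on the line's middle at bed-top height; axes as the unit's. The setting is right when guide and mark have the same y in the unit's frame.
- bulb: Bystander: amber signal bulb with brass bayonet cap, standing on its cap, 20 mm across, 43 mm tall, loose; origin under its middle.
- socket: Bystander: black bakelite lamp socket, a 32 mm tube 40 mm tall on a flanged foot 60 mm long, loose; origin under its middle.
- screw0: Bystander: brass thumb screw standing on its 20 mm head, 28 mm tall, loose; origin under its middle.
- screw1: Bystander: a second brass thumb screw, the same.
- screw2: Bystander: a third brass thumb screw, the same.
- probe: Bystander: chrome test probe lying flat, 133 mm long, 10 mm thick, loose; origin under its grip, which lies along its x axis.
- cover: Bystander: cream validator top cover, a shell 130 x 170 x 50 mm lying open side down, loose; origin under its middle.
- driver: Bystander: screwdriver lying on the mat, loose, along its x axis.

How it is judged (in metres and radians):
At the end, for the whole second after the job is handed in: The sliding guide's inner face stands within 3 mm of the middle of the gauge line, guide and wheel at rest (y of guide in the frame of mark between -0.003 and 0.003 m and linear speed of guide below 0.004 m/s and angular speed of wheel below 0.3 rad/s); the robot touches nothing.
It fails at once if the sliding guide is touched (over 0.5 N): it is to be moved by the wheel alone (contact force between any of the fingers, the arm and guide above 0.5 N).
It fails at once if the wheel is pinched or pressed hard (over 35 N) (contact force between the fingers and wheel above 35 N).
It fails at once if a loose part is lifted, carried or pushed more than 10 mm (distance of any of bulb, socket, screw0, screw1, screw2, probe, cover, driver from where it was at the start of the episode above 0.01 m).
It also fails if it takes over 51 s, if anything falls off the work surface, if the arm or the gripper's body presses on something with over 40 N, if the wrist force passes 120 N, or if a joint passes its speed limit or range.

## Working session

There is one attempt and no reset: what is moved stays moved. The work goes in short steps, Python scripts to look and compute and a tool call to move; the robot and the scene stay as the last step left them, time stands still between calls to the robot, and variables do not carry over. Pictures are saved under pics/ and viewed, about 8 in all and at most 12, crops included, and the job is handed in when it is done.

Besides the shell and the picture viewer there is one more tool, called after "Emit:" as name(argument=value, ...) on one line, values as JSON. send_rows: Moves the arm, as the interface text tells. Its arguments: {"type":"object","properties":{"series":{"type":"array","items":{"type":"object","properties":{"grip":{"type":"number"},"slide":{"type":"array","items":{"type":"number"}},"roll":{"type":"number"}}}},"grip_force":{"type":"number"}},"required":["series"]}

```bash
mkdir -p pics; cat > h.py <<'E'
import numpy as np, cv2
from cell import arm
def cap(n,f):
    c=arm.capture(n); cv2.imwrite(f'pics/{f}.png',c['img'][:,:,::-1])
    np.savez(f'pics/{f}.npz',**c); return c
def ld(f): return dict(np.load(f'pics/{f}.npz'))
def K(c): return np.array([[c['fx'],0,c['cx']],[0,c['fy'],c['cy']],[0,0,1.]])
# k1 on slopes: the same as OpenCV's radial model
def proj(c,P): return cv2.projectPoints(np.float64(P).reshape(-1,1,3),np.float64(c['rvec']),np.float64(c['tvec']),K(c),np.array([float(c['k1']),0,0,0]))[0][:,0]
def ray(c,uv):
    n=cv2.undistortPoints(np.float64(uv).reshape(-1,1,2),K(c),np.array([float(c['k1']),0,0,0]))[:,0]
    R=cv2.Rodrigues(np.float64(c['rvec']))[0]
    d=np.c_[n,np.ones(len(n))]@R; o=-R.T@np.float64(c['tvec']).ravel(); return o,d
def atz(c,uv,z):
    o,d=ray(c,uv); return o+d*((z-o[2])/d[:,2])[:,None]
def tri(c1,a,c2,b):
    o1,d1=ray(c1,[a]);o2,d2=ray(c2,[b]);d1=d1[0];d2=d2[0]
    t=np.linalg.lstsq(np.c_[d1,-d2],o2-o1,rcond=None)[0]
    p,q=o1+t[0]*d1,o2+t[1]*d2; return (p+q)/2,np.linalg.norm(p-q)
E
python3 - <<'E'
from h import *
ims=[cap(n,n+'0') for n in('scene','side','wrist')]
for c in ims: print(c['fx'],c['k1'],ray(c,[[256,192]]))
cv2.imwrite('pics/a.png',cv2.resize(ims[0]['img'][:,:,::-1],(800,600),interpolation=cv2.INTER_CUBIC))
cv2.imwrite('pics/b.png',cv2.resize(ims[1]['img'][:,:,::-1],(800,600),interpolation=cv2.INTER_CUBIC))
print(arm.sense())
E
```

```text
356.6870898466654 0.002123721348173395 (array([1037.31367172,  199.32276916,  823.69402854]), array([[-0.51421068, -0.22406237, -0.82789696]]))
412.738499590133 -0.08371950419135837 (array([ 406.45226596, -747.78292605, 1005.040691  ]), array([[ 0.16079558,  0.62321282, -0.76565365]]))
340.2606062144832 -0.011415682140614128 (array([ 210.78745638, -592.90649333,  373.29880272]), array([[-0.26566701, -0.05792937, -0.96234987]]))
{'time_s': 0.15, 'joint_positions': array([ 1.27282283,  0.41174643, -0.01275209,  1.59681954,  0.00560623,
        1.13429634, -0.0821852 ]), 'joint_velocities': array([-0.00122176, -0.00151081, -0.00191811, -0.00323185,  0.00049304,
       -0.00040669,  0.00060188]), 'tau': array([ 1.86164994e-03, -6.01035404e+01,  6.83057047e-01, -2.99645573e+01,
        1.39271870e-02,  7.81295355e-03,  1.28895977e-06]), 'tcp_pos': array([ 142.25492613, -608.21955904,  230.6403812 ]), 'orientation': array([-3.14036097e+00,  7.56036822e-05,  2.29851203e-01]), 'contact_force': array([-0.64417277,  0.10131971, -0.38277118]), 'ft_torque': array([ 0.05981138, -0.00563669,  0.03012667]), 'opening': 1.0002138427934502}
```

View pics/a.png

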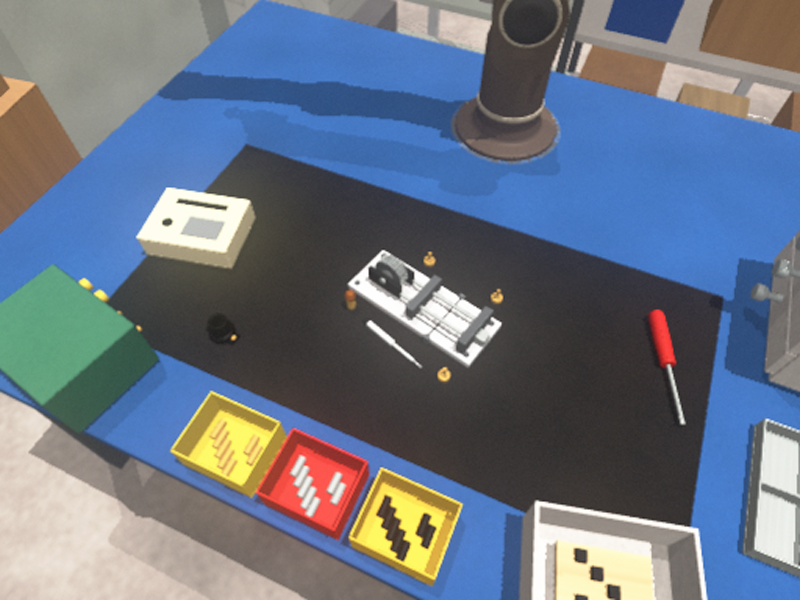

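View pics/b.png

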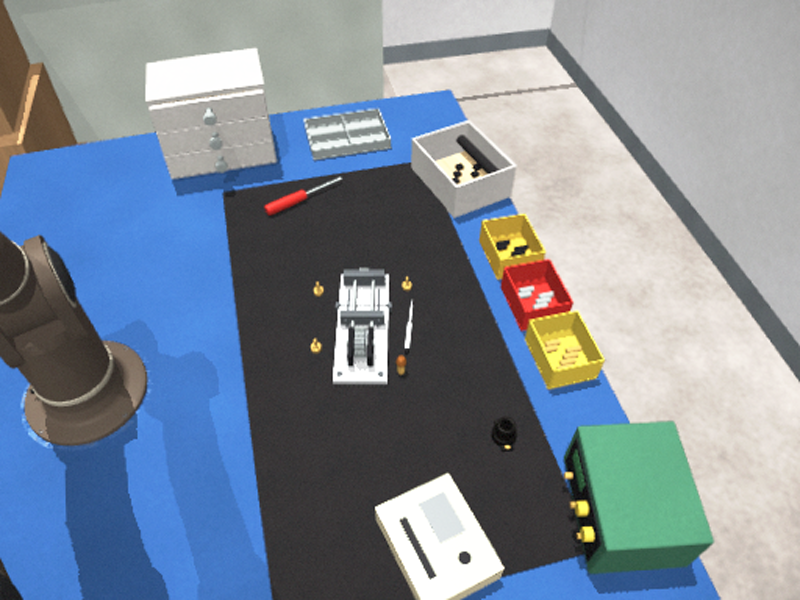

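The scene view shows the unit at about (425,305) of 800x600, with the wheel end at the upper left. The side view shows it at about (362,325), with the wheel nearest. I'll zoom in on both.

```bash
python3 - <<'E'
import cv2,numpy as np
a=cv2.imread('pics/scene0.png')[155:240,215:330]; b=cv2.imread('pics/side0.png')[165:250,200:275]
r=lambda i,s:cv2.resize(i,None,fx=s,fy=s,interpolation=cv2.INTER_CUBIC)
a=r(a,4);b=r(b,4)
cv2.imwrite('pics/c.png',np.hstack([a,b]))
E
```

```text
(no output)
```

View pics/c.png

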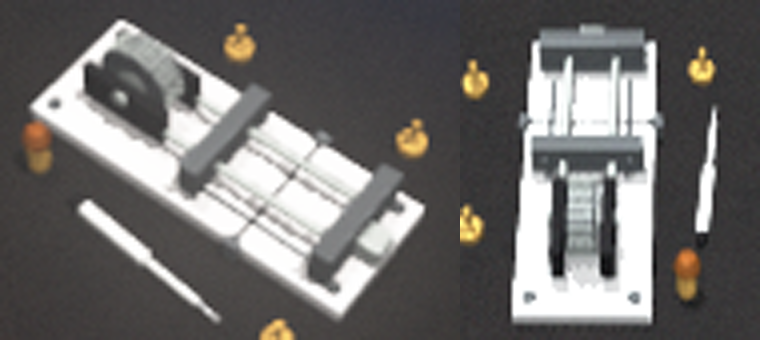

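```bash
cat > fit.py <<'E'
from h import *
from scipy.optimize import least_squares
A,B=ld('scene0'),ld('side0')
sa=lambda x,y:(215+(x+.5)/4-.5,155+(y+.5)/4-.5); sb=lambda x,y:(200+(x-460+.5)/4-.5,165+(y+.5)/4-.5)
pts=[(A,sa(30,104),(50,-135,14)),(A,sa(120,20),(-50,-135,14)),(A,sa(425,207),(-50,125,14)),(A,sa(340,308),(50,125,14)),
(B,sb(513,312),(-50,-135,14)),(B,sb(653,312),(50,-135,14)),(B,sb(533,42),(-50,125,14)),(B,sb(657,42),(50,125,14))]
def X(p,q):
    c,s=np.cos(p[3]),np.sin(p[3]); return np.array([p[0]+c*q[0]-s*q[1],p[1]+s*q[0]+c*q[1],p[2]+q[2]])
f=lambda p:np.concatenate([proj(c,X(p,q))[0]-uv for c,uv,q in pts])
r=least_squares(f,[500,0,4,0],x_scale=[100,100,10,.1],loss='soft_l1'); p=r.x
print(p,f(p).round(1))
def U(w): 
    c,s=np.cos(p[3]),np.sin(p[3]);d=np.array(w)-p[:3];return [c*d[0]+s*d[1],-s*d[0]+c*d[1],d[2]]
for n,c,uv,z in[('markL',A,sa(234,241),18),('markR',A,sa(322,140),18),('markB',B,sb(530,120),18),('markB',B,sb(655,120),18),
 ('guide near top inner',A,sa(200,170),51),('guide far top inner',A,sa(270,95),51),('gB',B,sb(533,137),51),('gB',B,sb(645,137),51)]:
    print(n,np.round(U(atz(c,[uv],z)[0]),1))
print('wheeltop',X(p,(0,-75,76)), 'tri corner',tri(A,pts[0][1],B,pts[5][1]),tri(A,pts[2][1],B,pts[6][1]))
for n,a,b in[('s0',sa(240,55),sb(470,235)),('s1',sa(412,150),sb(475,90)),('s2',sa(277,335),sb(703,75)),('bulb',sa(38,170),sb(687,295))]: print(n,tri(A,a,B,b),np.round(U(tri(A,a,B,b)[0]),0))
E
python3 fit.py
```

```text
[ 5.28195605e+02  2.27131754e+01  4.75414256e+00 -2.46133470e-01] [-0.6  0.8 -0.5 -0.2 -0.5 -0.  -0.4  1.2 -0.7 -0.2 -0.5 -0.2 -0.6 -0.4
 -0.6 -0.4]
markL [48.  41.6 13.2]
markR [-53.7  41.5  13.2]
markB [-45.9  42.   13.2]
markB [51.2 42.1 13.2]
guide near top inner [35.1  3.  46.2]
guide far top inner [-41.9   3.7  46.2]
gB [-38.8  -1.9  46.2]
gB [44.6 -1.8 46.2]
wheeltop [509.92142085 -50.02645747  80.75414256] tri corner (array([ 543.42325932, -120.67777081,   20.16938093]), np.float64(4.147515909205796)) (array([510.6105606 , 156.43201396,  17.67668787]), np.float64(3.208868391133898))
s0 (array([ 4.29465880e+02, -8.27995032e+00,  2.91014551e-01]), np.float64(3.598967784898196)) [-88. -54.  -4.]
s1 (array([ 4.57544826e+02,  1.32839025e+02, -4.41440424e-01]), np.float64(2.786255661810985)) [-95.  90.  -5.]
s2 (array([635.65928266,  98.55686697,   8.11814333]), np.float64(7.732009886200594)) [ 86. 100.   3.]
bulb (array([575.54316995, -98.61459311,  -3.3929836 ]), np.float64(0.800469523047425)) [  75. -106.   -8.]
```

The fit puts the unit at (528, 23) with yaw -0.246. The mark is at about y = 42 and the guide at about y = 2. All residuals are at most about 1 px and the bed height agrees. Next I shut the gripper, align it and move above the wheel.

Emit:
send_rows(series=[{"grip": -1,"slide": [9,-9,0],"roll": 2.7},{"grip": -1,"slide": [19.4,-18.4,2.8],"roll": 5.45},{"grip": -1,"slide": [19.4,-18.4,2.8],"roll": 5.45},{"grip": -1,"slide": [19.4,-18.4,2.8],"roll": 5.45},{"grip": -1,"slide": [19.4,-18.4,2.8],"roll": 5.45},{"grip": -1,"slide": [19.4,-18.4,2.8],"roll": 5.45},{"grip": -1,"slide": [19.4,-18.4,2.8],"roll": 5.45},{"grip": -1,"slide": [19.4,-18.4,2.8],"roll": 5.45},{"grip": -1,"slide": [19.4,-18.4,2.8],"roll": 5.45},{"grip": -1,"slide": [19.4,-18.4,2.8],"roll": 5.45},{"grip": -1,"slide": [19.4,-18.4,2.8],"roll": 5.45},{"grip": -1,"slide": [19.4,-18.4,2.8],"roll": 5.45},{"grip": -1,"slide": [19.4,-18.4,2.8],"roll": 5.45},{"grip": -1,"slide": [19.4,-18.4,2.8],"roll": 5.45},{"grip": -1,"slide": [19.4,-18.4,2.8],"roll": 5.45},{"grip": -1,"slide": [19.4,-18.4,2.8],"roll": 5.45},{"grip": -1,"slide": [19.4,-18.4,2.8],"roll": 5.45},{"grip": -1,"slide": [19.4,-18.4,2.8],"roll": 5.45},{"grip": -1,"slide": [19.4,-18.4,2.8],"roll": 5.45},{"grip": -1,"slide": [19.4,-18.4,2.8],"roll": 5.45}])

```text
time_s: 1.82
tcp_pos: [509.0, -51.8, 161.1]
orientation: [3.141, 0.001, -0.248]
contact_force: [-0.8, 0.3, -0.1]
opening: 0.001
```

```bash
python3 - <<'E'
from h import *
c=cap('wrist','w1'); s=arm.sense(); print({k:np.round(s[k],3) for k in('time_s','tcp_pos','orientation','contact_force','opening','joint_positions')})
cv2.imwrite('pics/w1b.png',cv2.resize(c['img'][:,:,::-1],(800,600),interpolation=cv2.INTER_CUBIC))
E
```

```text
{'time_s': np.float64(1.867), 'tcp_pos': array([509.057, -52.051, 161.286]), 'orientation': array([ 3.141,  0.   , -0.248]), 'contact_force': array([ 1.002, -0.535, -0.032]), 'opening': np.float64(0.0), 'joint_positions': array([ 0.263,  0.317, -0.312,  1.931,  0.122,  0.911, -1.928])}
```

View pics/w1b.png

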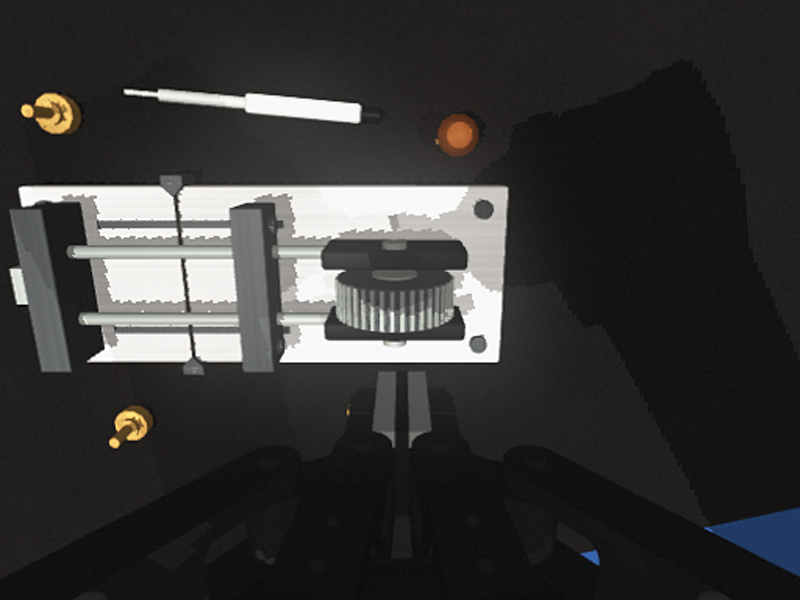

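The wrist view shows the unit whole: the mark runs from (177,190) to (190,360), the guide's inner top edge from (231,208) to (243,371), the wheel sits around (393,300), and the shut fingertips are at (402,375).

```bash
cat > fitw.py <<'E'
from fit import *
print('----')
W=ld('w1'); s=lambda x,y:((x+.5)*.64-.5,(y+.5)*.64-.5)
wp=[(W,s(21,187),(50,125,14)),(W,s(508,186),(50,-135,14)),(W,s(499,362),(-50,-135,14))]
al=wp+pts
p0=p.copy()
g=lambda q:np.concatenate([proj(c,X([q[0],q[1],4,q[2]],k))[0]-uv for c,uv,k in wp])
r=least_squares(g,[p0[0],p0[1],p0[3]],x_scale=[100,100,.1]); p[:]=[r.x[0],r.x[1],4,r.x[2]]
print('wrist-only',p,g(r.x).round(1),'wheel_top',X(p,(0,-75,76)))
for n,uv,z in[('mark',s(178,195),18),('mark',s(183.5,270),18),('mark',s(190,355),18),('guide',s(231,208),51),('guide',s(243,371),51)]: print(n,np.round(U(atz(W,[uv],z)[0]),1))
print('wheel ends',[np.round(U(atz(W,[s(*q)],52+0)[0]),1) for q in((336,290),(453,290))])
print('guide tri', tri(A,sa(200,170),W,s(231,208)), tri(A,sa(270,95),W,s(243,371)), 'mark tri',tri(A,sa(322,140),W,s(190,360)))
E
python3 fitw.py | sed -n '/----/,$p'
```

```text
----
wrist-only [ 5.29823595e+02  2.25527486e+01  4.00000000e+00 -2.46334776e-01] [-1.8  0.1  1.1  0.   0.7  0.4] wheel_top [511.53476801 -50.18320404  80.        ]
mark [45.6 40.4 14. ]
mark [ 5.  42.1 14. ]
mark [-45.2  44.2  14. ]
guide [42.2  2.4 47. ]
guide [-40.9   3.7  47. ]
wheel ends [array([  2.4, -45.9,  48. ]), array([   2.4, -103.2,   48. ])]
guide tri (array([568.91927915,  15.86541103,  55.69518502]), np.float64(7.351408500868475)) (array([490.44845356,  36.33891495,  52.07831329]), np.float64(2.1762361818271527)) mark tri (array([493.33253737,  76.05761766,  24.25964307]), np.float64(5.227891276239861))
```

Emit:
send_rows(series=[{"grip": -1,"slide": [0.08,0.7,1.5],"roll": 0},{"grip": -1,"slide": [0.08,0.7,2.8],"roll": 0},{"grip": -1,"slide": [0.08,0.7,3.1],"roll": 0},{"grip": -1,"slide": [0.08,0.7,3.22],"roll": 0},{"grip": -1,"slide": [0.08,0.7,3.3],"roll": 0},{"grip": -1,"slide": [0.08,0.7,3.36],"roll": 0},{"grip": -1,"slide": [0.08,0.7,3.36],"roll": 0},{"grip": -1,"slide": [0.08,0.7,3.36],"roll": 0}])

```text
time_s: 2.53
tcp_pos: [508.3, -67.5, 78.5]
orientation: [-3.141, -0.002, -0.246]
contact_force: [0.2, 0.0, 0.1]
opening: 0.002
```

Emit:
send_rows(series=[{"grip": -1,"slide": [0,-0.1,0.04],"roll": 0},{"grip": -1,"slide": [0,-0.3,0.06],"roll": 0},{"grip": -1,"slide": [0,-0.5,0.06],"roll": 0},{"grip": -1,"slide": [0,-0.7,0.06],"roll": 0},{"grip": -1,"slide": [0,-0.7,0.06],"roll": 0}])

```text
time_s: 2.95
tcp_pos: [513.0, -49.1, 76.8]
orientation: [-3.141, -0.002, -0.244]
contact_force: [-0.0, 0.9, 6.0]
opening: -0.001
```

```bash
python3 - <<'E'
from h import *
c=cap('wrist','w2'); s=arm.sense(); print({k:np.round(s[k],3) for k in('time_s','tcp_pos','contact_force')})
cv2.imwrite('pics/w2b.png',cv2.resize(c['img'][:,:,::-1],(800,600),interpolation=cv2.INTER_CUBIC))
E
```

```text
{'time_s': np.float64(3.0), 'tcp_pos': array([512.957, -49.331,  76.856]), 'contact_force': array([-0.396,  0.453,  5.876])}
```

View pics/w2b.png

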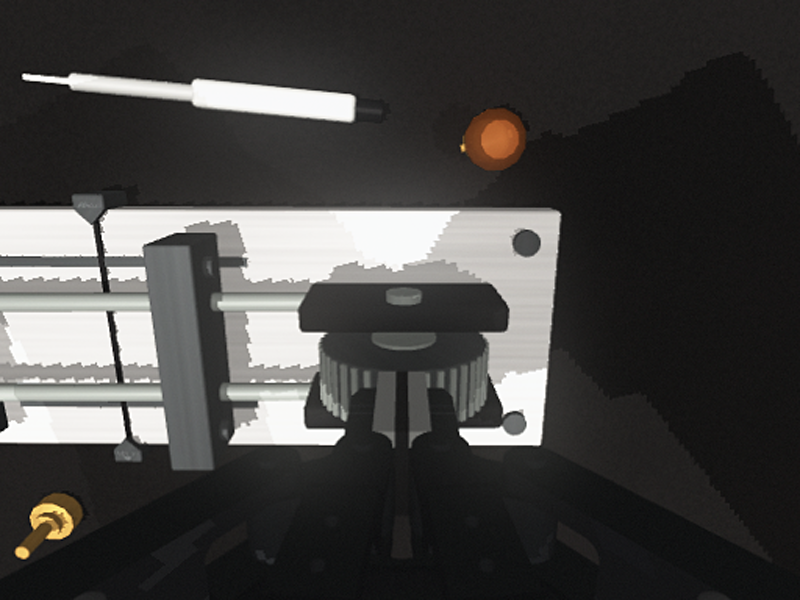

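The fingertip is on the wheel top at z = 76.8 with 6 N, and the guide and rods are well clear. I'll finish this stroke, then run full ones.

Emit:
send_rows(series=[{"grip": -1,"slide": [0,-0.2,0],"roll": 0},{"grip": -1,"slide": [0,-0.4,0.02],"roll": 0},{"grip": -1,"slide": [0,-0.6,0.04],"roll": 0},{"grip": -1,"slide": [0,-0.72,0.05],"roll": 0},{"grip": -1,"slide": [0,-0.72,-0.3],"roll": 0},{"grip": -1,"slide": [0,-0.72,-0.6],"roll": 0},{"grip": -1,"slide": [0,0.72,-0.6],"roll": 0},{"grip": -1,"slide": [0,0.72,-0.6],"roll": 0},{"grip": -1,"slide": [0,0.72,-0.6],"roll": 0}])

```text
time_s: 3.75
tcp_pos: [507.0, -70.3, 91.6]
orientation: [3.141, -0.0, -0.249]
contact_force: [0.1, -0.3, -0.7]
opening: -0.002
```

```bash
cat > look.py <<'E'
import sys
from fitw import *
n=sys.argv[1]; c=cap('wrist',n); st=arm.sense()
print('====',{k:np.round(st[k],2) for k in('time_s','tcp_pos','contact_force')})
# rectified top views at bed height (mark) and guide-top height; rows along unit x, cols along unit y
g=cv2.cvtColor(c['img'],cv2.COLOR_RGB2GRAY)
def top(z,x0,x1,y0=-40,y1=90,s=4):
    ys=np.arange(y0,y1,1/s); xs=np.arange(x0,x1,.5)
    P=np.array([X(p,(x,y,z)) for x in xs for y in ys]); m=proj(c,P).reshape(len(xs),len(ys),2).astype(np.float32)
    return ys,cv2.remap(g,m[...,0],m[...,1],cv2.INTER_LINEAR)
# guide inner face top edge fit + mark via viewing crop
o=[]
for z in(14,47):
    ys,t=top(z,-50,50); o.append(cv2.resize(t,(520,200)))
cv2.imwrite(f'pics/{n}r.png',np.vstack(o))
E
python3 look.py w3 | sed -n '/====/,$p'
```

```text
==== {'time_s': np.float64(3.8), 'tcp_pos': array([507.35, -68.93,  91.46]), 'contact_force': array([1.15, 1.12, 0.08])}
```

View pics/w3r.png

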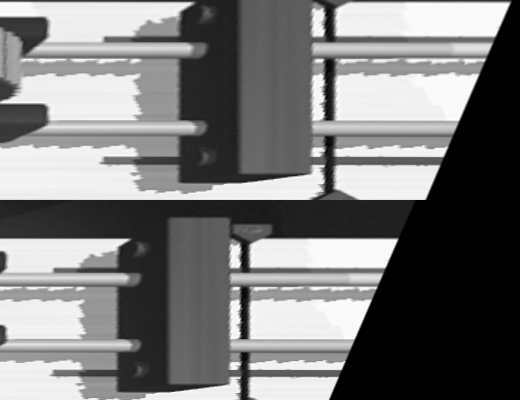

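In the rectified strips (4 px per mm), the mark is at column 330, which is y = 42.5. The guide's inner top edge is at column 231, which is y ≈ 17.8, so about 24.7 mm remains. Another full stroke of about 15 mm of guide travel follows.

Emit:
send_rows(series=[{"grip": -1,"slide": [0,0,0.4],"roll": 0},{"grip": -1,"slide": [0,0,0.6],"roll": 0},{"grip": -1,"slide": [0,-0.15,0.63],"roll": 0},{"grip": -1,"slide": [0,-0.35,0.61],"roll": 0},{"grip": -1,"slide": [0,-0.55,0.6],"roll": 0},{"grip": -1,"slide": [0,-0.75,0.6],"roll": 0},{"grip": -1,"slide": [0,-0.95,0.6],"roll": 0},{"grip": -1,"slide": [0,-1.15,0.62],"roll": 0},{"grip": -1,"slide": [0,-1.3,0.64],"roll": 0},{"grip": -1,"slide": [0,-1.44,0.65],"roll": 0},{"grip": -1,"slide": [0,-1.44,0.3],"roll": 0},{"grip": -1,"slide": [0,-1.44,0],"roll": 0},{"grip": -1,"slide": [0,-0.7,0],"roll": 0},{"grip": -1,"slide": [0,0,0],"roll": 0},{"grip": -1,"slide": [0,0,0],"roll": 0},{"grip": -1,"slide": [0,0,0],"roll": 0}])

```text
time_s: 5.13
tcp_pos: [507.0, -69.1, 91.1]
orientation: [3.141, 0.0, -0.248]
contact_force: [-0.6, 0.0, 1.0]
opening: -0.001
```

```bash
python3 look.py w4 | sed -n '/====/,$p'
```

```text
==== {'time_s': np.float64(5.18), 'tcp_pos': array([507.26, -68.15,  91.04]), 'contact_force': array([0.17, 0.43, 0.15])}
```

View pics/w4r.png

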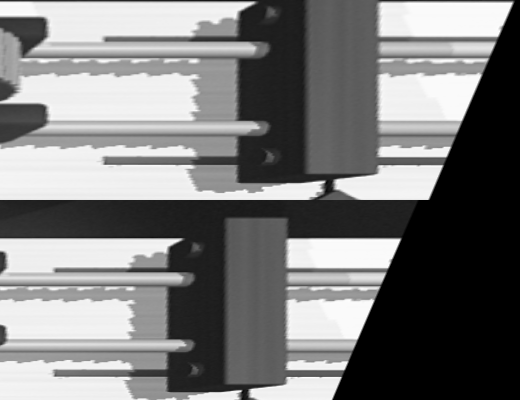

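The guide reads about 31.8, with about 10.7 mm left. The top-edge and base estimates differ by about 3 mm from this oblique angle. So I'll put the camera straight over the mark to remove the parallax before the last stroke.

Emit:
send_rows(series=[{"grip": -1,"slide": [0,0,-1.2],"roll": 0},{"grip": -1,"slide": [0,-5.4,-2],"roll": 0},{"grip": -1,"slide": [0,-5.4,-2],"roll": 0},{"grip": -1,"slide": [0,-5.4,-2],"roll": 0},{"grip": -1,"slide": [0,-5.4,-2],"roll": 0},{"grip": -1,"slide": [0,-5.4,-2],"roll": 0},{"grip": -1,"slide": [0,-5.4,-2],"roll": 0},{"grip": -1,"slide": [0,-5.4,-2],"roll": 0}])

```text
time_s: 5.85
tcp_pos: [539.7, 61.8, 140.4]
orientation: [3.14, 0.001, -0.246]
contact_force: [0.6, -0.8, 0.1]
opening: 0.002
```

```bash
python3 look.py w5 | sed -n '/====/,$p'; python3 - <<'E'
from h import *
c=ld('w5'); print(ray(c,[[256,192]]))
cv2.imwrite('pics/w5b.png',cv2.resize(c['img'][60:300,130:450,::-1],(800,600),interpolation=cv2.INTER_CUBIC))
E
```

```text
==== {'time_s': np.float64(5.9), 'tcp_pos': array([539.73,  61.31, 140.36]), 'contact_force': array([ 0.79, -0.48,  0.  ])}
(array([608.07379495,  43.98067851, 283.08026711]), array([[-0.26425722,  0.0684506 , -0.96204713]]))
```

View pics/w5b.png

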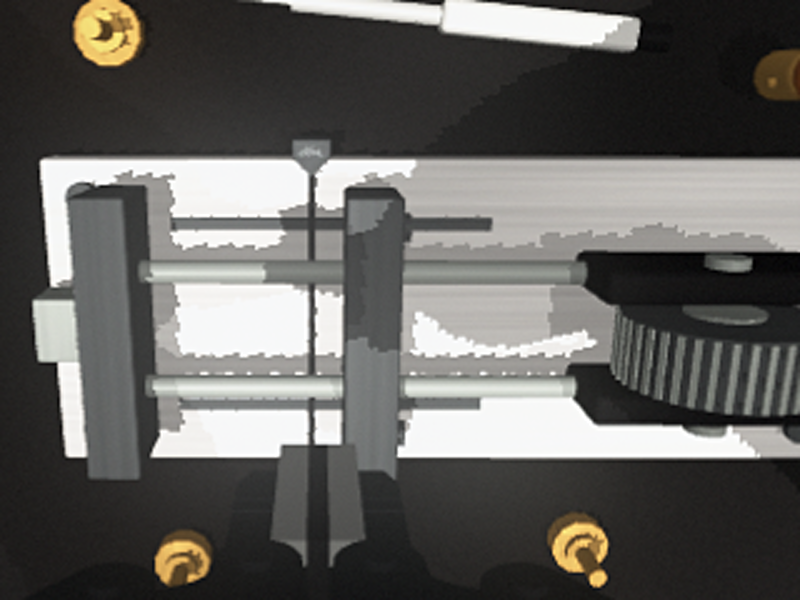

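Nearly free of parallax, the mark is at x = 312 (axis at about 315) and the guide's inner top edge is at x = 344.

```bash
cat > chk.py <<'E'
from fitw import *
print('====')
def m(name,x0,y0,s,mk,gd):
    c=ld(name); f=lambda q:((x0+(q[0]+.5)/s-.5),(y0+(q[1]+.5)/s-.5))
    a=[U(atz(c,[f(q)],18)[0])[:2] for q in mk]; b=[U(atz(c,[f(q)],51)[0])[:2] for q in gd]
    print('mark',np.round(a,1).tolist(),'guide',np.round(b,1).tolist()); 
E
python3 - <<'E' | sed -n '/====/,$p'
from chk import *
m('w5',130,60,2.5,[(312,180),(312,300),(312,430)],[(345,200),(344,300),(343.5,430)])
E
```

```text
====
mark [[43.7, 41.5], [5.7, 41.6], [-39.1, 41.7]] guide [[41.7, 32.4], [13.8, 32.4], [-25.5, 32.2]]
```

Remaining travel is 9.2 mm, or about 26 mm of rim. One 24 mm stroke centred on the top should do it, and then I'll return over the mark.

Emit:
send_rows(series=[{"grip": -1,"slide": [0,5.12,0.8],"roll": 0},{"grip": -1,"slide": [0,5.12,0.8],"roll": 0},{"grip": -1,"slide": [0,5.12,0.8],"roll": 0},{"grip": -1,"slide": [0,5.12,0.8],"roll": 0},{"grip": -1,"slide": [0,5.12,1.8],"roll": 0},{"grip": -1,"slide": [0,5.12,2.3],"roll": 0},{"grip": -1,"slide": [0,5.12,2.5],"roll": 0},{"grip": -1,"slide": [0,5.12,2.6],"roll": 0},{"grip": -1,"slide": [0,5.12,2.6],"roll": 0},{"grip": -1,"slide": [0,4.96,2.6],"roll": 0},{"grip": -1,"slide": [0,4.8,2.6],"roll": 0},{"grip": -1,"slide": [0,4.64,2.6],"roll": 0},{"grip": -1,"slide": [0,4.48,2.6],"roll": 0},{"grip": -1,"slide": [0,4.32,2.6],"roll": 0},{"grip": -1,"slide": [0,4.16,2.6],"roll": 0},{"grip": -1,"slide": [0,4.16,2.6],"roll": 0},{"grip": -1,"slide": [0,4.16,2.6],"roll": 0},{"grip": -1,"slide": [0,4.16,2.3],"roll": 0},{"grip": -1,"slide": [0,4.16,1.5],"roll": 0},{"grip": -1,"slide": [0,4.16,0],"roll": 0}])

```text
time_s: 7.57
tcp_pos: [512.7, -38.4, 139.3]
orientation: [3.14, 0.006, -0.246]
contact_force: [0.3, -0.2, -0.2]
opening: -0.002
```

Emit:
send_rows(series=[{"grip": -1,"slide": [0,-4.16,0],"roll": 0},{"grip": -1,"slide": [0,-4.16,0],"roll": 0},{"grip": -1,"slide": [0,-4.16,0],"roll": 0},{"grip": -1,"slide": [0,-4.16,0],"roll": 0},{"grip": -1,"slide": [0,-4.16,0],"roll": 0},{"grip": -1,"slide": [0,-4.16,0],"roll": 0}])

```text
time_s: 8.07
tcp_pos: [540.2, 61.5, 141.1]
orientation: [3.141, -0.0, -0.247]
contact_force: [-0.0, -0.6, -0.4]
opening: 0.0
```

```bash
python3 - <<'E'
from h import *
c=cap('wrist','w6'); print(arm.sense()['tcp_pos'])
cv2.imwrite('pics/w6b.png',cv2.resize(c['img'][60:300,130:450,::-1],(800,600),interpolation=cv2.INTER_CUBIC))
E
```

```text
[540.1339789   61.05490468 140.98845989]
```

View pics/w6b.png

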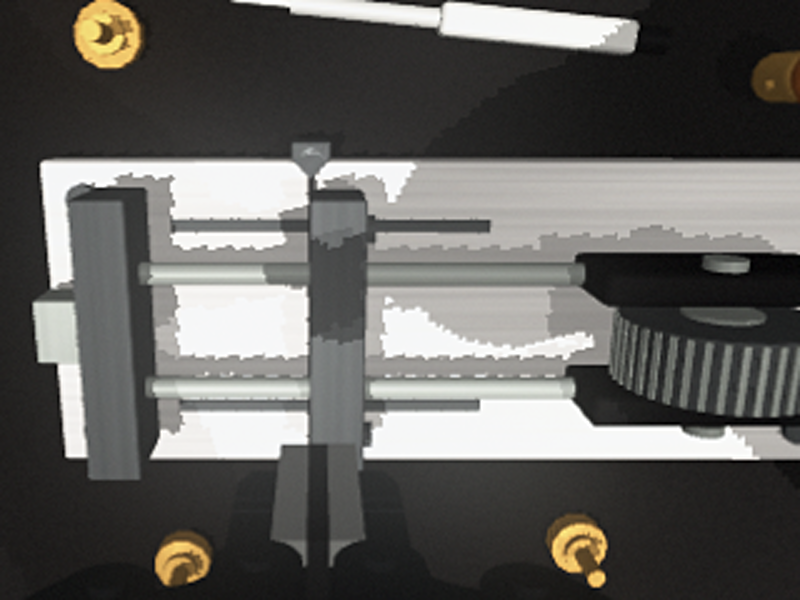

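The guide's inner edge is now at x ≈ 310, over the mark at x ≈ 312 where it shows above the guide at (312,185). The clips line up and all loose parts look undisturbed. I'll do a last numeric check and hand in.

```bash
python3 - <<'E' | sed -n '/====/,$p'
from chk import *
m('w6',130,60,2.5,[(312,183)],[(310.5,205),(310,300),(309.5,430)])
s=arm.sense(); print(s['time_s'],s['contact_force'].round(1),s['tcp_pos'].round(0))
if abs(0)<1: print(arm.sign_off())
E
```

```text
====
mark [[43.4, 41.4]] guide [[40.9, 41.6], [14.3, 41.8], [-25.1, 42.0]]
8.1167 [ 0.1  0.1 -0.1] [540.  61. 141.]
the job is handed in; nothing more can be done
None
```

I closed the gap with three fingertip strokes over the wheel top: two of about 36–40 mm and a last one of 24 mm. The gripper stayed shut throughout. I read about 6 N on the wheel during the first stroke and did not read the force during the other two. I then handed the job in with the hand about 90 mm above the unit, at about 8.1 s.

- **Final position:** With the wrist camera straight over the line, the guide's inner face read y = 41.6–42.0 mm. The mark read 41.4 mm, so the guide is about 0.2–0.6 mm past it (the tolerance is 3 mm).
- **Contact:** Force on the tool was about 0 N at the end, so the robot was touching nothing.
- **Loose parts:** The three screws, the probe and the bulb did not look moved. The socket, cover and driver were out of the last view, but the fingers never came near them.
- **A disagreement:** From the oblique view over the wheel, the guide's top edge and base gave positions about 3 mm apart. That is why I set the last stroke and made the final check from directly over the mark.

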